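# Lay the finished sign on the pile of panels

## Task

Take the black sign by the wooden batten on its back, lift it off the sloping stand and lay it flat, batten up, on top of the pile of panels, squared up with the pile and edge to edge. You are not told how high the pile is: lower the sign slowly and gently until you feel it rest on the pile, let go only then, and leave the sign lying there, without disturbing the tape roll or the cup of markers that stand between.

Things in the scene. Friction and masses are not known exactly. Their poses are not given: they have to be found in the camera images.
- panel_grip (a point): centre of the pale wooden batten, 20 mm (x) x 100 mm (y) x 32 mm (z), on the back of the black sign (loose, 0.25 to 0.37 kg); this point is 16 mm above the panel's upper face, 22 mm above its underside. z points out of the panel on the batten's side; y runs along the batten; x across it, at the start up the slope. Fingers close on the batten along x
- panel: the sign: a black panel 140 mm (x) x 180 mm (y) x 6 mm (z), lying on the stand, the batten along the middle of its upward side. Origin at the centre of the panel's underside, same axes as the batten point
- stand: plywood stand fixed to the table; its board, 240 mm wide, slopes at 37 degrees (0.65 rad) from level and rises along the stand's x. A lip 9 mm high at the board's low edge keeps the sign from sliding down. Overall about 150 mm (x) x 240 mm (y) x 125 mm high. Origin on the table under its centre, z up
- skid: plywood board fixed to the table, 200 mm (x) x 240 mm (y) x 14 mm, with a firm pile of sign panels centred on it, 140 mm (x) x 180 mm (y) like the sign, square with the board, the top one white. The pile's top is 30 to 85 mm above the table, different every time and not reported. Origin on the table under the centre of the pile, z up; it does not tell the height
- tape: roll of blue masking tape lying flat, 80 mm across, 30 mm high; origin at the centre of its underside
- marker_cup: grey cup of markers, 72 mm across, 145 mm high to the pen tops; origin at the centre of its underside

How it is judged:
By the outcome, as a careful person would: the job done as asked, in the order asked, and still so for the second after the job is handed in, with the robot touching nothing.
It also fails if it takes over 51 s, if anything falls off the work surface, if the arm or the gripper's body presses on something with over 40 N, if the wrist force passes 120 N, or if a joint passes its speed limit or range.

## Robot

A 6-joint arm with a two-finger parallel gripper is mounted at the origin on the work surface. World frame = base frame: x ahead of the robot, y to its left, z up, the work surface at z = 0. Lengths are in m, angles in rad, forces in N, time in s.
With the tool pointing down it reaches from about 0.3 to 0.775 m from the base axis. Payload 14.6 kg.
Tool frame: the origin (TCP) lies midway between the tips of the shut fingers; the grasp point (between the pads) lies 19 mm behind it (ctrl.pinch_z is the distance from the TCP to the grasp point, in m); z points along the fingers, y is the line along which they close (so a half turn about z gives the same grasp; the last joint's range is limited). The gripper opens to 94 mm and grips with 3 to 60 N. Pads are 16 mm wide; open, the fingers measure 119 mm over their backs; the gripper's body (75 mm by 177 mm) begins 78 mm behind the grasp point.
Start: joints at [1.136, 0.3, 1.521, -0, 1.321, -0.067], TCP at [0.198, 0.513, 0.205] pointing down, gripper open.
Joint ranges: [-3.03, 3.03], [-0.79, 2.21], [0.23, 2.52], [-1.04, 4.18], [0, 3.07], [-2.55, 2.55]. Speed limits (rad/s): [2.22, 2.22, 2.57, 3.14, 3.14, 3.14].

## Interface

Orientations are given as [roll, pitch, yaw] about the fixed x, y, z axes, in that order (R = Rz(yaw) Ry(pitch) Rx(roll)).
In Python, from station import ctrl gives the robot as it stands.
- The arm moves only by the tool jog_arm, never from a script. Its argument "motion" is a list of rows, each a list of 7 numbers: the shift along the tool's x, y, z in m, then the turn, a rotation vector about the tool's x, y, z in rad, then the opening, from -1 (shut) to 1 (fully open). In form: [[tx, ty, tz, rx, ry, rz, gripper], ...]. A call has 1 to 5 rows; each row shifts and turns the commanded pose from where the row before left it, along the tool's axes as they then stand; what a row does not reach is not made up. A row lasts 1/10 s, in which the tool goes at most 50 mm and 8.59 degrees, less where a joint would pass 70% of its speed; a pose out of reach is approached as far as the arm can. A call is refused whole if a number of a shift passes 0.05 or a number of a turn 0.15, either way. A call with a gripper value outside its range is refused whole. The fingers move at their own pace and stop on an object; "squeeze" is the grip in N (left out, the last holds). Time passes only in rows, so rows that do not move let the fingers close. It gives the time, the measured TCP pose, the force, the opening and the grip force at its end, in the units of the state.
- ctrl.get_obs(): the state, without advancing time (a new reading comes with each control period).
- ctrl.camera(name): name is "side" or "top" or "wrist"; returns the picture (480x640x3 uint8, red, green, blue); there is no depth.
- ctrl.camera_model(name): a dict with "intrinsics" (3x3 intrinsics, pixels), "rvec" (rotation vector, rad) and "tvec" (3), from world to camera coordinates, as OpenCV has them. Camera axes: x right, y down, z forward; pixel columns grow to the right and rows downward; lengths in m; the calibration is good to about 2 mm. A picture is of the moment at which its call begins: read the wrist's pose just before it. camera_model takes no time and is no camera call; for the wrist camera it gives the pose at the moment of the call.
- ctrl.hand_in(): hands the job in; it is judged then, once.
The state is a dict: "time_s": time; "qpos": joint angles; "joint_vel": joint speeds; "tau": joint torques, N m; "ee_pos": TCP position; "eef_rot": TCP orientation; "force": force on the tool from outside, world axes, zero at the start; "moment": the same for the moment, N m; "grip_width": finger opening in m; "grip_force": force on a finger pad.
Only numpy, scipy, OpenCV 4.12 (cv2) and the standard library are available. Lean on these libraries where they do the work, as an engineer would, in place of code of your own. Each camera call takes 0.05 s, during which the arm holds its last target. There are 200 camera calls.

## Working session

There is one attempt and no reset: what is moved stays moved. The work goes in short steps, Python scripts to look and compute and a tool call to move; the robot and the scene stay as the last step left them, time stands still between calls to the robot, and variables do not carry over. Pictures are saved under pics/ and viewed, at most 10 in all, crops included, and the job is handed in when it is done.

Besides the shell and the picture viewer there is one more tool, called after "Request:" as a command line: name --pt "numbers of a row" for each row, then --argument value for the rest. jog_arm: Moves the arm, as the interface text tells. Its arguments: {"type":"object","properties":{"motion":{"type":"array"},"squeeze":{"type":"number"}},"required":["motion"]}

```bash
mkdir -p pics; python3 - <<'E'
from station import ctrl
import cv2,numpy as np
for n in("side","top"):
    m=ctrl.camera_model(n); im=ctrl.camera(n); cv2.imwrite(f"pics/{n}0.png",im[:,:,::-1])
    R=cv2.Rodrigues(np.array(m["rvec"]))[0]; print(n,m["intrinsics"],-R.T@np.array(m["tvec"]).ravel(),R[2])
o=ctrl.get_obs();print(o)
E
```

```text
side [[573.0114195    0.         315.11393346]
 [  0.         573.0114195  232.94655316]
 [  0.           0.           1.        ]] [ 0.34386383 -0.67382699  0.75456149] [ 0.22994376  0.68262838 -0.69364571]
top [[590.22795833   0.         322.60261207]
 [  0.         590.22795833 239.14579808]
 [  0.           0.           1.        ]] [0.47532272 0.00201743 1.04546375] [ 0.06678129 -0.03096047 -0.99728717]
{'time_s': 0.1, 'qpos': array([ 1.13639826e+00,  3.00438278e-01,  1.52150646e+00, -2.27417110e-05,
        1.32071598e+00, -6.65890702e-02]), 'joint_vel': array([-0.00136337, -0.00087824, -0.00104566,  0.00055753,  0.00281046,
        0.00020854]), 'tau': array([-6.76670334e-04, -5.32643402e+01, -3.53287017e+01,  7.08648423e-02,
        2.34409561e-02, -4.25593828e-05]), 'ee_pos': array([0.19766768, 0.512999  , 0.2049359 ]), 'eef_rot': array([-3.14052548e+00, -4.90898925e-05,  2.77378927e+00]), 'force': array([-0.3213346 , -1.01737577,  0.12689462]), 'moment': array([-0.01302861, -0.04207651, -0.03848014]), 'grip_force': 0.0, 'grip_width': 0.09392808567163308}
```

View pics/side0.png

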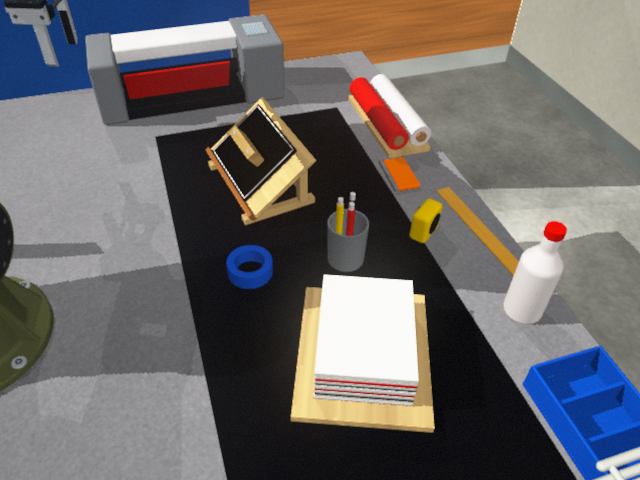

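View pics/top0.png

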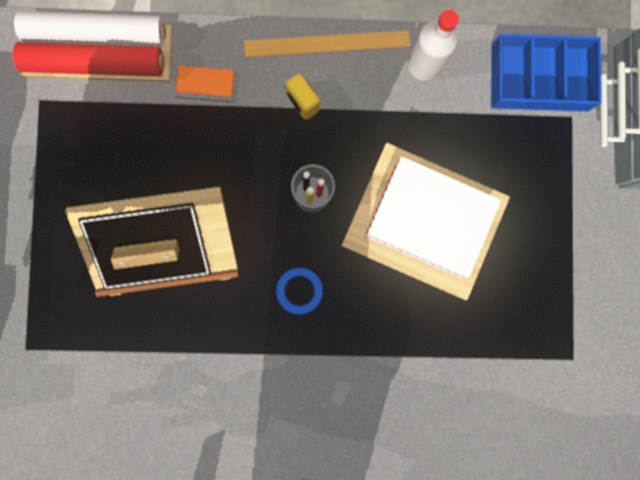

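The side view shows the sign at about (252,150), the cup at (347,240), the tape at (250,266) and the pile top at (367,323). In the top view the sign's white border has corners near (82,222), (192,205), (208,272) and (106,288). The pile top runs from (400,155) to (500,200), (470,277) and (368,237).

```bash
cat > h.py <<'E'
import cv2,numpy as np
from station import ctrl
class Cam:
    def __init__(s,n):
        m=ctrl.camera_model(n); s.K=np.array(m["intrinsics"]); s.r=np.array(m["rvec"],float); s.t=np.array(m["tvec"],float).reshape(3,1)
        s.R=cv2.Rodrigues(s.r)[0]; s.P=s.K@np.hstack([s.R,s.t]); s.c=(-s.R.T@s.t).ravel()
    def plane(s,px,z):
        d=s.R.T@np.linalg.inv(s.K)@np.array([*px,1.]); return s.c+d*(z-s.c[2])/d[2]
    def proj(s,p): return cv2.projectPoints(np.array(p,float).reshape(-1,1,3),s.r,s.t,s.K,None)[0].reshape(-1,2)
def tri(a,b,pa,pb):
    X=cv2.triangulatePoints(a.P,b.P,np.array(pa,float).T,np.array(pb,float).T); return (X[:3]/X[3]).T
def quad(mask,seed=None):
    cs=cv2.findContours(mask.astype(np.uint8),cv2.RETR_EXTERNAL,cv2.CHAIN_APPROX_NONE)[0]
    if seed is not None: cs=[c for c in cs if cv2.pointPolygonTest(c,seed,False)>=0]
    c=cv2.convexHull(max(cs,key=cv2.contourArea))
    return cv2.approxPolyN(c,4,-1,True)[0] if len(c)>4 else c[:,0]
E
python3 - <<'E'
from h import *
T,S=Cam("top"),Cam("side")
t=cv2.imread("pics/top0.png");s=cv2.imread("pics/side0.png")
for n,im,seed in(("top",t,(435,215)),("side",s,(367,310))):
    w=(im.min(2)>215); w=cv2.morphologyEx(w.astype(np.uint8),cv2.MORPH_OPEN,np.ones((5,5)))
    print(n,"pile",quad(w,seed).tolist())
# sign: dark interior incl. batten, bounded by bright border
for n,im,roi,seed in(("top",t,(60,180,245,305),(105,240)),("side",s,(200,90,320,225),(230,165))):
    x0,y0,x1,y1=roi; d=(im.max(2)<60).astype(np.uint8)
    lab=cv2.connectedComponents(d,connectivity=4)[1]; m=lab==lab[seed[1],seed[0]]
    print(n,"sign",m.sum(),quad(m).tolist())
    cr=cv2.resize(im[y0:y1,x0:x1],None,fx=3.2,fy=3.2,interpolation=cv2.INTER_CUBIC)
    cv2.imwrite(f"pics/c_{n}.png",cr)
a=cv2.imread("pics/c_top.png");b=cv2.imread("pics/c_side.png")
o=np.zeros((max(a.shape[0],b.shape[0]),800,3),np.uint8)
b=cv2.resize(b,None,fx=200/b.shape[1],fy=200/b.shape[1]) if a.shape[1]+b.shape[1]>800 and a.shape[1]>600 else b[:,:800-a.shape[1]]
cv2.imwrite("pics/c_top.png",a)
# tape, cup
hsv=cv2.cvtColor(t,cv2.COLOR_BGR2HSV)
m=cv2.inRange(hsv,(105,120,60),(125,255,255));m[:,:250]=0;m[:,350:]=0
x,y,w,h=cv2.boundingRect(m);print("tape",T.plane((x+w/2,y+h/2),.03))
print("cup",T.plane((313,188),.1))
E
```

```text
Traceback (most recent call last):
  File "h.py", line 16, in quad
    return cv2.approxPolyN(c,4,-1,True)[0] if len(c)>4 else c[:,0]
           ~~~~~~~~~~~~~~~^^^^^^^^^^^^^
cv2.error: OpenCV(4.12.0) :-1: error: (-5:Bad argument) in function 'approxPolyN'
> Overload resolution failed:
>  - Argument 'epsilon_percentage' must be float, not bool
>  - Argument 'epsilon_percentage' must be float, not bool
```

```bash
sed -i 's/cv2.approxPolyN(c,4,-1,True)\[0\]/cv2.approxPolyN(c,4).reshape(-1,2)/' h.py
python3 - <<'E'
from h import *
T,S=Cam("top"),Cam("side")
t=cv2.imread("pics/top0.png");s=cv2.imread("pics/side0.png")
for n,im,seed in(("top",t,(435,215)),("side",s,(367,310))):
    w=(im.min(2)>215); w=cv2.morphologyEx(w.astype(np.uint8),cv2.MORPH_OPEN,np.ones((5,5)))
    print(n,"pile",quad(w,seed).tolist())
cr=[]
for n,im,roi,seed in(("top",t,(60,180,245,305),(105,240)),("side",s,(200,90,320,225),(230,165))):
    x0,y0,x1,y1=roi; d=(im.max(2)<60).astype(np.uint8)
    lab=cv2.connectedComponents(d,connectivity=4)[1]; m=lab==lab[seed[1],seed[0]]
    print(n,"sign",m.sum(),quad(m).tolist())
    f=430/(x1-x0) if n=="top" else 360/(x1-x0); print(f)
    cr.append(cv2.resize(im[y0:y1,x0:x1],None,fx=f,fy=f,interpolation=cv2.INTER_CUBIC))
o=np.zeros((420,800,3),np.uint8)
for c,x in zip(cr,(0,440)): 
    c=c[:420,:800-x]; o[:c.shape[0],x:x+c.shape[1]]=c
cv2.imwrite("pics/c.png",o)
hsv=cv2.cvtColor(t,cv2.COLOR_BGR2HSV)
m=cv2.inRange(hsv,(105,120,60),(125,255,255));m[:,:250]=0;m[:,350:]=0;m[:200]=0
x,y,w,h=cv2.boundingRect(m);print("tape",T.plane((x+w/2,y+h/2),.03))
print("cup",T.plane((313,188),.1))
E
```

```text
top pile [[501, 200], [467, 280], [366, 236], [401, 156]]
side pile [[412, 280], [418, 381], [314, 373], [323, 274]]
top sign 5012 [[204, 271], [107, 285], [82, 223], [189, 208]]
2.324324324324324
side sign 2791 [[291, 148], [244, 195], [215, 150], [256, 107]]
3.0
tape [0.45334137 0.00805884 0.03      ]
cup [ 0.62098969 -0.0099507   0.1       ]
```

View pics/c.png

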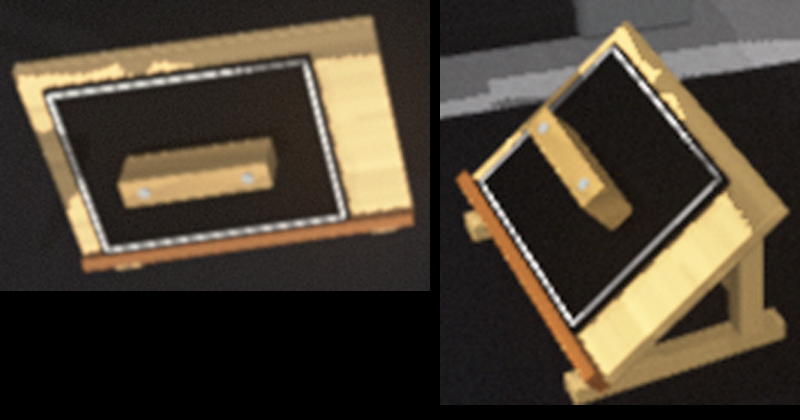

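The crop shows the border corners clearly in both views, and two screws on the batten's top face: (144,192) and (248,178) in the left panel, (543,127) and (584,184) in the right.

```bash
cat > m.py <<'E'
from h import *
T,S=Cam("top"),Cam("side")
f=lambda L:[(60+x/2.3243,180+y/2.3243) for x,y in L]
g=lambda L:[(200+(x-440)/3,90+y/3) for x,y in L]
def T3(a,b,l):
    X=tri(T,S,a,b); print(l,X.round(4).tolist(),"err px",np.abs(S.proj(X)-b).max().round(1)); return X
# UL,UR,LR,LL
B=T3(f([(47,96),(306,61),(345,216),(107,250)]),g([(614,47),(720,181),(574,324),(481,182)]),"border")
W=T3(f([(144,192),(248,178)]),g([(543,127),(584,184)]),"screws")
P=T3([(401,156),(501,200),(467,280),(366,236)],[(323,276),(413,280),(418,384),(314,375)],"pile")
print("border sides",np.linalg.norm(B-np.roll(B,-1,0),axis=1),"pile sides",np.linalg.norm(P-np.roll(P,-1,0),axis=1))
c=B.mean(0); x=(B[0]+B[1]-B[2]-B[3]); y=(B[0]+B[3]-B[1]-B[2]); x/=np.linalg.norm(x); y/=np.linalg.norm(y); z=np.cross(x,y)
print("c",c,"x",x,"y",y,"z",z,"slope",np.arccos(z[2]))
print("grip from panel",c+.016*z,"from screws",W.mean(0)-.016*z, "yaw screws",np.arctan2(*(W[0]-W[1])[[1,0]])-np.pi/2,"yaw y",np.arctan2(y[1],y[0])-np.pi/2,"yaw x", np.arctan2(x[1],x[0]))
pc=P.mean(0);px=P[0]+P[1]-P[2]-P[3];py=P[0]+P[3]-P[1]-P[2]
print("pile c",pc,"yaw",np.arctan2(px[1],px[0]),np.arctan2(py[1],py[0])-np.pi/2)
E
python3 m.py
```

```text
border [[0.5572, 0.3517, 0.117], [0.5846, 0.1803, 0.1163], [0.4811, 0.1628, 0.0382], [0.4528, 0.3335, 0.0372]] err px 0.6
screws [[0.4937, 0.2885, 0.1043], [0.5051, 0.2189, 0.1038]] err px 0.3
pile [[0.6084, -0.1411, 0.1289], [0.5972, -0.2737, 0.2341], [0.5438, -0.3022, 0.0758], [0.5504, -0.123, -0.1759]] err px 53.2
border sides [0.17358482 0.13081078 0.17300288 0.13270541] pile sides [0.169668   0.16951196 0.30899477 0.31074908]
c [0.5189323  0.25708155 0.0771538 ] x [0.7890495  0.13552592 0.59919414] y [-1.60878277e-01  9.86973874e-01 -8.67527510e-04] z [-0.59150653 -0.0957128   0.80057442] slope 0.6425431347015123
grip from panel [0.50946819 0.25555015 0.08996299] from screws [0.50885636 0.25522335 0.09124656] yaw screws 0.16307980317502402 yaw y 0.161580517987423 yaw x 0.17009872325482903
pile c [ 0.57491793 -0.2099796   0.06572071] yaw 0.09265825372562088 -0.0569957623142876
```

```bash
sed -i 's/\[(323,276),(413,280),(418,384),(314,375)\]/[(412.5,280),(418,381),(315,373),(323,275)]/' m.py; python3 m.py | grep pile
python3 - <<'E'
import cv2,numpy as np
t=cv2.imread("pics/top0.png")[140:300,340:510];s=cv2.imread("pics/side0.png")[265:415,295:430]
o=np.zeros((440,800,3),np.uint8)
a=cv2.resize(t,None,fx=2.5,fy=2.5,interpolation=cv2.INTER_CUBIC);b=cv2.resize(s,None,fx=2.7,fy=2.7,interpolation=cv2.INTER_CUBIC)
o[:a.shape[0],:a.shape[1]]=a;o[:b.shape[0],430:430+b.shape[1]]=b[:,:370]
cv2.imwrite("pics/p.png",o)
E
```

```text
pile [[0.6817, -0.1553, 0.0791], [0.6122, -0.3232, 0.0802], [0.4812, -0.2684, 0.0781], [0.5493, -0.1002, 0.0752]] err px 2.1
border sides [0.17358482 0.13081078 0.17300288 0.13270541] pile sides [0.18172319 0.14201812 0.18145491 0.14341861]
pile c [ 0.58109677 -0.21177455  0.07815833] yaw -0.3950679281626432 -0.3889379759453018
```

View pics/p.png

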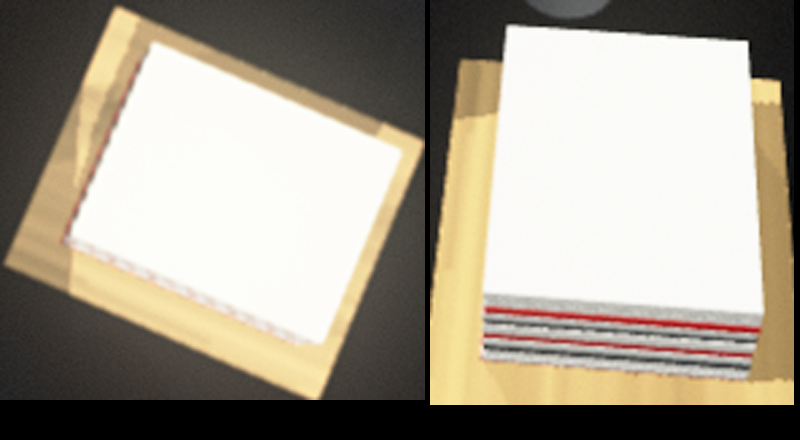

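The crop gives refined pile-top corners and the skid corners (118,7), (425,142), (318,400), (5,265) in the left panel.

```bash
cat > m2.py <<'E'
from m import *
print("-----")
f=lambda L:[(340+x/2.5,140+y/2.5) for x,y in L]
g=lambda L:[(295+(x-430)/2.7,265+y/2.7) for x,y in L]
P=T3(f([(153,42),(403,150),(322,345),(70,238)]),g([(748,40),(764,312),(483,293),(506,24)]),"pile")
def rep(P):
    px=P[0]+P[1]-P[2]-P[3];py=P[0]+P[3]-P[1]-P[2]
    print(np.linalg.norm(P-np.roll(P,-1,0),axis=1).round(4),"c",P.mean(0).round(4),"yaw",np.arctan2(px[1],px[0]),np.arctan2(py[1],py[0])-np.pi/2)
rep(P)
rep(np.array([T.plane(p,.014) for p in f([(118,7),(425,142),(318,400),(5,265)])]))
# grasp
from scipy.spatial.transform import Rotation as Ro
xs=np.array([x[0],x[1],0]);yaw=.163
z=Ro.from_euler('xyz',[0,-.645,yaw]).apply([0,0,1])
R=Ro.from_euler('xyz',[0,-.645,yaw])
print("panel z",z, "panel x",R.apply([1,0,0]))
E
python3 m2.py | sed '1,/-----/d'
```

```text
pile [[0.6809, -0.1557, 0.0801], [0.6125, -0.3233, 0.0812], [0.4824, -0.2704, 0.0796], [0.5495, -0.1028, 0.0806]] err px 0.9
[0.181  0.1404 0.1806 0.1417] c [ 0.5813 -0.213   0.0804] yaw -0.38481112339612467 -0.3844170539716938
[0.2387 0.1993 0.2392 0.2009] c [ 0.581  -0.2133  0.014 ] yaw -0.3904446877194909 -0.3865551620079106
panel z [-0.59322949 -0.09756198  0.79909977] panel x [0.78850761 0.12967724 0.60119844]
```

```bash
cat > plan.py <<'E'
import sys,numpy as np
from scipy.spatial.transform import Rotation as Ro
from station import ctrl
GRIP=np.array([.5092,.2554,.0906]); RA=Ro.from_euler('xyz',[0,-.645,.163])*Ro.from_matrix(np.array([[0,1,0],[1,0,0],[0,0,-1.]]))
RP=Ro.from_euler('z',-.386)*Ro.from_matrix(np.array([[0,1,0],[1,0,0],[0,0,-1.]]))
def go(p,R,n):
    o=ctrl.get_obs(); p0=np.array(o["ee_pos"]); R0=Ro.from_euler('xyz',o["eef_rot"])
    w=(R0.inv()*R).as_rotvec()/n; d=R0.inv().apply(np.array(p)-p0)
    A=sum(Ro.from_rotvec(w*k).as_matrix() for k in range(n)); t=np.linalg.solve(A,d)
    print("n",n,"row",np.r_[t,w].round(4).tolist(),"t",round(o["time_s"],2),"left mm",((p-p0)*1e3).round(1),"rad",(w*n).round(3),"F",np.array(o["force"]).round(1),"w",round(o["grip_width"],4),"gf",round(o["grip_force"],1))
    q=p0.copy();RR=R0;L=[]
    for k in range(n): q=q+RR.apply(t);RR=RR*Ro.from_rotvec(w);L.append(q.round(3).tolist())
    if n>3: print(L[::max(1,n//5)])
E
python3 -c "
from plan import *
go(GRIP-RA.apply([0,0,.08]),RA,20)"
```

```text
n 20 row [-0.0192, 0.0003, 0.004, -0.0293, -0.0167, 0.0501] t 0.1 left mm [ 264.1 -265.4  -50.4] rad [-0.586 -0.334  1.003] F [-0.3 -1.   0.1] w 0.0939 gf 0.0
[[0.216, 0.506, 0.201], [0.285, 0.472, 0.188], [0.347, 0.425, 0.179], [0.399, 0.368, 0.171], [0.44, 0.301, 0.162]]
```

Request:
jog_arm --pt "-0.0192 0.0003 0.004 -0.0293 -0.0167 0.0501 1" --pt "-0.0192 0.0003 0.004 -0.0293 -0.0167 0.0501 1" --pt "-0.0192 0.0003 0.004 -0.0293 -0.0167 0.0501 1" --pt "-0.0192 0.0003 0.004 -0.0293 -0.0167 0.0501 1" --pt "-0.0192 0.0003 0.004 -0.0293 -0.0167 0.0501 1" --squeeze 45

```text
time_s: 0.6
ee_pos: [0.2855, 0.4715, 0.1879]
eef_rot: [2.985, 0.064, 2.516]
force: [-0.1, 1.0, -1.0]
grip_width: 0.0939
grip_force: 0.0
```

Request:
jog_arm --pt "-0.0192 0.0003 0.004 -0.0293 -0.0167 0.0501 1" --pt "-0.0192 0.0003 0.004 -0.0293 -0.0167 0.0501 1" --pt "-0.0192 0.0003 0.004 -0.0293 -0.0167 0.0501 1" --pt "-0.0192 0.0003 0.004 -0.0293 -0.0167 0.0501 1" --pt "-0.0192 0.0003 0.004 -0.0293 -0.0167 0.0501 1"

```text
time_s: 1.1
ee_pos: [0.3616, 0.4111, 0.1762]
eef_rot: [2.818, 0.086, 2.252]
force: [-0.4, 1.3, -0.9]
grip_width: 0.0937
grip_force: 0.0
```

Request:
jog_arm --pt "-0.0192 0.0003 0.004 -0.0293 -0.0167 0.0501 1" --pt "-0.0192 0.0003 0.004 -0.0293 -0.0167 0.0501 1" --pt "-0.0192 0.0003 0.004 -0.0293 -0.0167 0.0501 1" --pt "-0.0192 0.0003 0.004 -0.0293 -0.0167 0.0501 1" --pt "-0.0192 0.0003 0.004 -0.0293 -0.0167 0.0501 1"

```text
time_s: 1.6
ee_pos: [0.4218, 0.3347, 0.1662]
eef_rot: [2.651, 0.063, 1.988]
force: [-0.3, 1.1, -0.2]
grip_width: 0.0941
grip_force: 0.0
```

Request:
jog_arm --pt "-0.0192 0.0003 0.004 -0.0293 -0.0167 0.0501 1" --pt "-0.0192 0.0003 0.004 -0.0293 -0.0167 0.0501 1" --pt "-0.0192 0.0003 0.004 -0.0293 -0.0167 0.0501 1" --pt "-0.0192 0.0003 0.004 -0.0293 -0.0167 0.0501 1" --pt "-0.0192 0.0003 0.004 -0.0293 -0.0167 0.0501 1"

```text
time_s: 2.1
ee_pos: [0.4628, 0.2468, 0.1539]
eef_rot: [2.495, -0.002, 1.733]
force: [0.8, -0.3, 0.1]
grip_width: 0.0939
grip_force: 0.0
```

Request:
jog_arm --pt "0 0 0 0 0 0 1" --pt "0 0 0 0 0 0 1"

```text
time_s: 2.3
ee_pos: [0.4627, 0.2477, 0.1542]
eef_rot: [2.497, -0.001, 1.735]
force: [0.1, 0.3, -0.4]
grip_width: 0.094
grip_force: 0.0
```

```bash
python3 -c "
from plan import *
from h import *
go(GRIP-RA.apply([0,0,.08]),RA,3)
go(GRIP+RA.apply([0,0,.011]),RA,8)
C=Cam('wrist'); im=ctrl.camera('wrist'); im=np.ascontiguousarray(im[:,:,::-1])
pz=RA.apply([0,0,-1]);
top=GRIP+.016*pz
pts=C.proj([top+RA.apply([sx*.05,sy*.01,0]) for sx,sy in((1,1),(1,-1),(-1,-1),(-1,1))])
print(pts.round(0).tolist())
print(C.proj([GRIP-.016*pz+RA.apply([a,b,0]) for a,b in((.09,.07),(.09,-.07),(-.09,-.07),(-.09,.07))]).round(0).tolist())
cv2.imwrite('pics/w.png',im)"
```

```text
n 3 row [0.0, -0.0002, -0.0003, -0.0001, -0.0004, 0.0002] t 2.3 left mm [-0.9 -0.1  0.3] rad [-0.    -0.001  0.001] F [ 0.1  0.3 -0.4] w 0.094 gf 0.0
n 8 row [-0.0, -0.0001, 0.0113, -0.0, -0.0002, 0.0001] t 2.3 left mm [ 53.1   8.8 -72.4] rad [-0.    -0.001  0.001] F [ 0.1  0.3 -0.4] w 0.094 gf 0.0
[[0.469, 0.249, 0.145], [0.476, 0.25, 0.136], [0.483, 0.251, 0.127], [0.489, 0.252, 0.118], [0.496, 0.253, 0.109], [0.502, 0.254, 0.1], [0.509, 0.255, 0.091], [0.516, 0.256, 0.082]]
[[327.0, 180.0], [299.0, 180.0], [301.0, 309.0], [326.0, 309.0]]
[[405.0, 124.0], [222.0, 124.0], [237.0, 333.0], [391.0, 333.0]]
```

View pics/w.png

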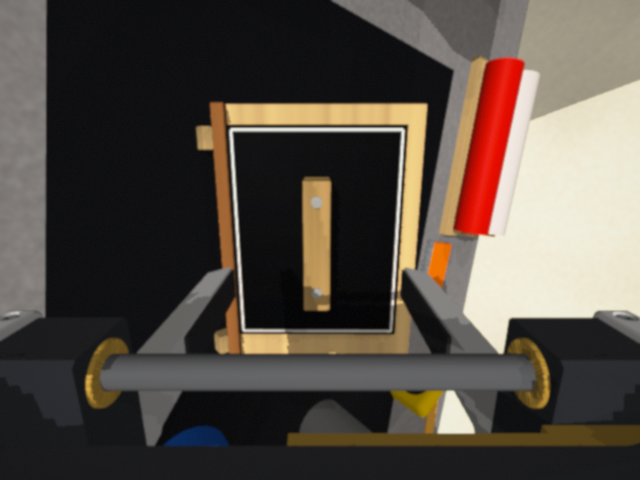

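The wrist view shows the batten at columns 303–331 and rows 178–310, a few pixels right of the prediction (about 1–2 mm). It is roughly centred between the fingers. I'll descend with a 1 mm shift and watch the force.

Request:
jog_arm --pt "0 0.001 0.015 0 0 0 1" --pt "0 0 0.015 0 0 0 1" --pt "0 0 0.015 0 0 0 1" --pt "0 0 0.015 0 0 0 1" --pt "0 0 0.01 0 0 0 1"

```text
time_s: 2.85
ee_pos: [0.5053, 0.2553, 0.0982]
eef_rot: [2.497, -0.001, 1.736]
force: [-0.3, 0.4, -0.9]
grip_width: 0.0942
grip_force: 0.0
```

Request:
jog_arm --pt "0 0 0.008 0 0 0 1" --pt "0 0 0.006 0 0 0 1" --pt "0 0 0 0 0 0 1" --pt "0 0 0 0 0 0 1"

```text
time_s: 3.25
ee_pos: [0.5133, 0.2561, 0.0879]
eef_rot: [2.496, -0.001, 1.735]
force: [-0.6, 0.4, -0.3]
grip_width: 0.0943
grip_force: 0.0
```

```bash
python3 -c "
from plan import *
from h import *
go(GRIP+RA.apply([0,0,.011]),RA,1)
im=ctrl.camera('side')[90:225,200:320,::-1]; im2=ctrl.camera('wrist')[150:400,150:490,::-1]
o=np.zeros((460,800,3),np.uint8);a=cv2.resize(im,(400,450));o[:450,:400]=a;b=cv2.resize(im2,(395,290));o[:290,405:]=b
cv2.imwrite('pics/g.png',o)"
```

```text
n 1 row [-0.0, -0.0017, 0.0064, 0.0006, -0.0014, -0.0] t 3.25 left mm [ 2.4  0.4 -6.1] rad [ 0.001 -0.001 -0.   ] F [-0.6  0.4 -0.3] w 0.0943 gf 0.0
```

View pics/g.png

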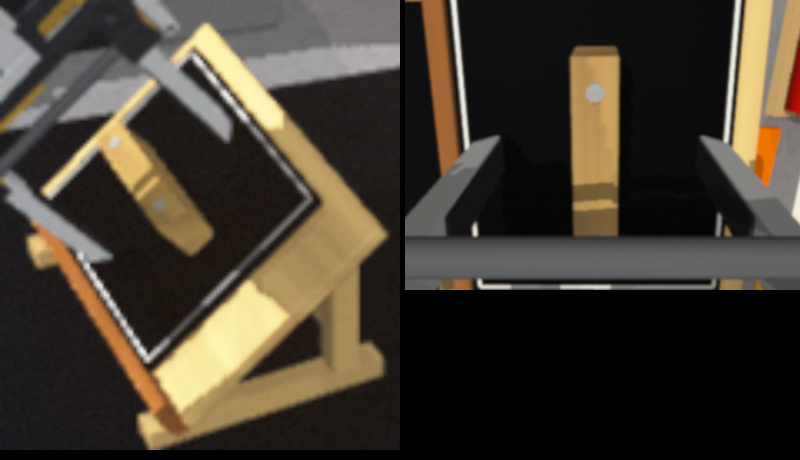

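The fingers straddle the batten without touching anything. In the right-hand crop the batten centre is at column 595 and the finger centre at about 600. I'll advance slowly, then close.

Request:
jog_arm --pt "0 -0.001 0.002 0 0 0 1" --pt "0 0 0.002 0 0 0 1" --pt "0 0 0 0 0 0 1"

```text
time_s: 3.65
ee_pos: [0.5149, 0.2562, 0.0837]
eef_rot: [2.496, -0.001, 1.734]
force: [0.5, 0.3, 0.0]
grip_width: 0.0941
grip_force: 0.0
```

Request:
jog_arm --pt "0 0 0.001 0 0 0 1" --pt "0 0 0 0 0 0 1"

```text
time_s: 3.85
ee_pos: [0.5155, 0.2563, 0.083]
eef_rot: [2.496, -0.001, 1.734]
force: [-0.8, 0.2, 0.1]
grip_width: 0.0942
grip_force: 0.0
```

Request:
jog_arm --pt "0 0 0 0 0 0 -0.3" --pt "0 0 0 0 0 0 -0.3" --pt "0 0 0 0 0 0 -0.3" --pt "0 0 0 0 0 0 -0.3" --pt "0 0 0 0 0 0 -0.3" --squeeze 15

```text
time_s: 4.35
ee_pos: [0.5155, 0.2564, 0.0831]
eef_rot: [2.496, -0.001, 1.735]
force: [-0.2, 0.6, -0.2]
grip_width: 0.0576
grip_force: 0.0
```

Request:
jog_arm --pt "0 0 0 0 0 0 -1" --pt "0 0 0 0 0 0 -1" --pt "0 0 0 0 0 0 -1" --pt "0 0 0 0 0 0 -1" --pt "0 0 0 0 0 0 -1"

```text
time_s: 4.85
ee_pos: [0.5154, 0.2563, 0.083]
eef_rot: [2.496, -0.001, 1.735]
force: [-1.5, -0.5, -0.3]
grip_width: 0.0197
grip_force: 15.0
```

Request:
jog_arm --pt "0 0 0 0 0 0 -1" --pt "0 0 0 0 0 0 -1" --pt "0 0 0 0 0 0 -1"

```text
time_s: 5.15
ee_pos: [0.5154, 0.2563, 0.083]
eef_rot: [2.496, -0.001, 1.734]
force: [-2.4, -0.5, 1.2]
grip_width: 0.0199
grip_force: 15.0
```

Request:
jog_arm --pt "0 0 0 0 0 0 -1" --pt "0 0 0 0 0 0 -1" --pt "0 0 -0.002 0 0 0 -1" --pt "0 0 -0.004 0 0 0 -1" --pt "0 0 -0.006 0 0 0 -1" --squeeze 45

```text
time_s: 5.65
ee_pos: [0.508, 0.255, 0.0926]
eef_rot: [2.497, -0.001, 1.734]
force: [-0.2, 0.5, -3.4]
grip_width: 0.0196
grip_force: 45.0
```

Request:
jog_arm --pt "0 0 -0.01 0 0 0 -1" --pt "0 0 -0.01 0 0 0 -1" --pt "0 0 -0.01 0 0 0 -1" --pt "0 0 -0.01 0 0 0 -1" --pt "0 0 -0.01 0 0 0 -1"

```text
time_s: 6.15
ee_pos: [0.4782, 0.2501, 0.1335]
eef_rot: [2.496, -0.001, 1.735]
force: [0.4, 0.0, -3.2]
grip_width: 0.0195
grip_force: 45.0
```

```bash
python3 -c "
from plan import *
p=np.array(ctrl.get_obs()['ee_pos'])
go(np.array([.49,.20,.25]),RP,20)"
```

```text
n 20 row [-0.0021, 0.0028, -0.0054, 0.0314, -0.0089, 0.0265] t 6.15 left mm [ 11.8 -50.1 116.5] rad [ 0.629 -0.179  0.53 ] F [ 0.4  0.  -3.2] w 0.0195 gf 45.0
[[0.478, 0.248, 0.139], [0.476, 0.239, 0.163], [0.477, 0.229, 0.187], [0.48, 0.219, 0.211], [0.485, 0.209, 0.233]]
```

Request:
jog_arm --pt "-0.0021 0.0028 -0.0054 0.0314 -0.0089 0.0265 -1" --pt "-0.0021 0.0028 -0.0054 0.0314 -0.0089 0.0265 -1" --pt "-0.0021 0.0028 -0.0054 0.0314 -0.0089 0.0265 -1" --pt "-0.0021 0.0028 -0.0054 0.0314 -0.0089 0.0265 -1" --pt "-0.0021 0.0028 -0.0054 0.0314 -0.0089 0.0265 -1"

```text
time_s: 6.65
ee_pos: [0.4763, 0.2389, 0.1634]
eef_rot: [2.657, -0.035, 1.598]
force: [-0.7, 0.2, -3.0]
grip_width: 0.0195
grip_force: 45.0
```

Request:
jog_arm --pt "-0.0021 0.0028 -0.0054 0.0314 -0.0089 0.0265 -1" --pt "-0.0021 0.0028 -0.0054 0.0314 -0.0089 0.0265 -1" --pt "-0.0021 0.0028 -0.0054 0.0314 -0.0089 0.0265 -1" --pt "-0.0021 0.0028 -0.0054 0.0314 -0.0089 0.0265 -1" --pt "-0.0021 0.0028 -0.0054 0.0314 -0.0089 0.0265 -1"

```text
time_s: 7.15
ee_pos: [0.4777, 0.2272, 0.1933]
eef_rot: [2.82, -0.046, 1.459]
force: [0.3, 0.1, -2.8]
grip_width: 0.0195
grip_force: 45.0
```

Request:
jog_arm --pt "-0.0021 0.0028 -0.0054 0.0314 -0.0089 0.0265 -1" --pt "-0.0021 0.0028 -0.0054 0.0314 -0.0089 0.0265 -1" --pt "-0.0021 0.0028 -0.0054 0.0314 -0.0089 0.0265 -1" --pt "-0.0021 0.0028 -0.0054 0.0314 -0.0089 0.0265 -1" --pt "-0.0021 0.0028 -0.0054 0.0314 -0.0089 0.0265 -1"

```text
time_s: 7.65
ee_pos: [0.4824, 0.2144, 0.2225]
eef_rot: [2.983, -0.035, 1.32]
force: [0.4, -0.4, -3.6]
grip_width: 0.0195
grip_force: 45.0
```

Request:
jog_arm --pt "-0.0021 0.0028 -0.0054 0.0314 -0.0089 0.0265 -1" --pt "-0.0021 0.0028 -0.0054 0.0314 -0.0089 0.0265 -1" --pt "-0.0021 0.0028 -0.0054 0.0314 -0.0089 0.0265 -1" --pt "-0.0021 0.0028 -0.0054 0.0314 -0.0089 0.0265 -1" --pt "-0.0021 0.0028 -0.0054 0.0314 -0.0089 0.0265 -1"

```text
time_s: 8.15
ee_pos: [0.4899, 0.2004, 0.2504]
eef_rot: [-3.141, -0.001, 1.185]
force: [-0.4, -0.0, -2.9]
grip_width: 0.0192
grip_force: 45.0
```

```bash
python3 -c "
from plan import *
go(np.array([.5812,-.2131,.25]),RP,20)"
```

```text
n 20 row [-0.0174, 0.012, 0.0, -0.0001, -0.0, -0.0] t 8.15 left mm [ 9.130e+01 -4.135e+02 -4.000e-01] rad [-0.001 -0.001 -0.   ] F [-0.4 -0.  -2.9] w 0.0192 gf 45.0
[[0.494, 0.18, 0.25], [0.513, 0.097, 0.25], [0.531, 0.014, 0.25], [0.549, -0.068, 0.25], [0.568, -0.151, 0.25]]
```

Request:
jog_arm --pt "-0.0174 0.012 0 0 0 0 -1" --pt "-0.0174 0.012 0 0 0 0 -1" --pt "-0.0174 0.012 0 0 0 0 -1" --pt "-0.0174 0.012 0 0 0 0 -1" --pt "-0.0174 0.012 0 0 0 0 -1"

```text
time_s: 8.65
ee_pos: [0.5129, 0.0965, 0.2502]
eef_rot: [3.141, -0.001, 1.186]
force: [0.0, -0.8, -2.9]
grip_width: 0.0201
grip_force: 45.0
```

Request:
jog_arm --pt "-0.0174 0.012 0 0 0 0 -1" --pt "-0.0174 0.012 0 0 0 0 -1" --pt "-0.0174 0.012 0 0 0 0 -1" --pt "-0.0174 0.012 0 0 0 0 -1" --pt "-0.0174 0.012 0 0 0 0 -1"

```text
time_s: 9.15
ee_pos: [0.5358, -0.0066, 0.2502]
eef_rot: [3.141, -0.001, 1.186]
force: [-0.4, -0.3, -2.8]
grip_width: 0.0197
grip_force: 45.0
```

Request:
jog_arm --pt "-0.0174 0.012 0 0 0 0 -1" --pt "-0.0174 0.012 0 0 0 0 -1" --pt "-0.0174 0.012 0 0 0 0 -1" --pt "-0.0174 0.012 0 0 0 0 -1" --pt "-0.0174 0.012 0 0 0 0 -1"

```text
time_s: 9.65
ee_pos: [0.5587, -0.1098, 0.2502]
eef_rot: [3.141, -0.001, 1.186]
force: [-1.0, 0.1, -3.2]
grip_width: 0.0197
grip_force: 45.0
```

Request:
jog_arm --pt "-0.0174 0.012 0 0 0 0 -1" --pt "-0.0174 0.012 0 0 0 0 -1" --pt "-0.0174 0.012 0 0 0 0 -1" --pt "-0.0174 0.012 0 0 0 0 -1" --pt "-0.0174 0.012 0 0 0 0 -1"

```text
time_s: 10.15
ee_pos: [0.5816, -0.2129, 0.2501]
eef_rot: [3.141, -0.001, 1.186]
force: [0.7, 0.1, -2.9]
grip_width: 0.0198
grip_force: 45.0
```

Request:
jog_arm --pt "0 0 0.025 0 0 0 -1" --pt "0 0 0.025 0 0 0 -1" --pt "0 0 0.025 0 0 0 -1" --pt "0 0 0.025 0 0 0 -1" --pt "0 0 0.01 0 0 0 -1"

```text
time_s: 10.65
ee_pos: [0.5808, -0.2118, 0.1376]
eef_rot: [-3.139, -0.001, 1.185]
force: [-0.8, -0.2, -3.6]
grip_width: 0.0197
grip_force: 45.0
```

Request:
jog_arm --pt "0 0 0 0 0 0 -1" --pt "0 0 0 0 0 0 -1"

```text
time_s: 10.85
ee_pos: [0.5821, -0.2125, 0.141]
eef_rot: [3.14, -0.001, 1.185]
force: [-0.6, 0.4, -1.9]
grip_width: 0.0193
grip_force: 45.0
```

```bash
python3 -c "
from plan import *
from h import *
go(np.array([.5812,-.2131,.10]),RP,1)
S=ctrl.camera('side')[200:420,260:460,::-1]; T=ctrl.camera('top')[130:310,330:520,::-1]
cv2.imwrite('pics/s2r.png',S);cv2.imwrite('pics/t2r.png',T)
o=np.zeros((440,800,3),np.uint8);o[:440,:400]=cv2.resize(S,(400,440),interpolation=2);o[:379,400:]=cv2.resize(T,(400,379),interpolation=2)
cv2.imwrite('pics/v2.png',o)"
```

```text
n 1 row [-0.0009, -0.0007, 0.041, 0.002, -0.0006, 0.0003] t 10.85 left mm [ -0.9  -0.6 -41. ] rad [ 0.002 -0.001  0.   ] F [-0.6  0.4 -1.9] w 0.0193 gf 45.0
```

View pics/v2.png

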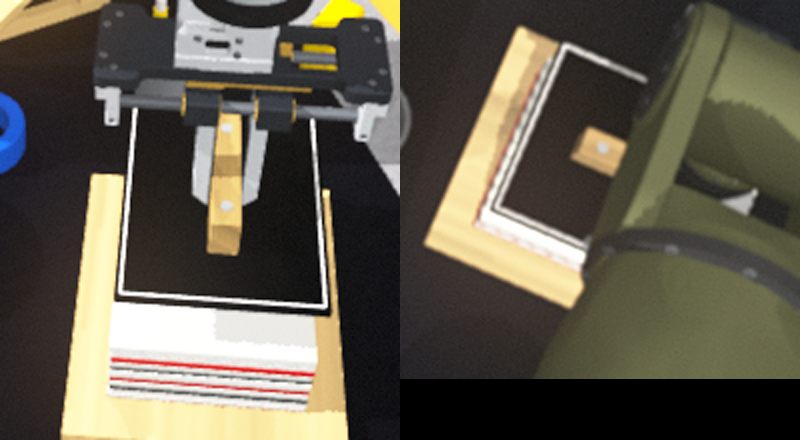

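The sign is held level. In the left panel the front border corners are at (120,291) and (327,307); in the right panel the far ones are at (564,45) and (494,210). I'll check the sign's offset in the hand.

```bash
python3 -c "
from h import *
T,S=Cam('top'),Cam('side')
g=lambda x,y:(260+x/2,200+y/2)
f=lambda x,y:(330+(x-400)/2.105,130+y/2.105)
for z in(.132,.136,.140):
    a=T.plane(f(564,45),z);d=T.plane(f(494,210),z);b=S.plane(g(327,307),z);c=S.plane(g(120,291),z)
    B=np.array([a,b,c,d]);px=a+b-c-d;py=a+d-b-c
    print(z,'c',B.mean(0).round(4),np.linalg.norm(B-np.roll(B,-1,0),axis=1).round(4),'yaw',np.arctan2(px[1],px[0]).round(4),(np.arctan2(py[1],py[0])-np.pi/2).round(4),[round(float(np.arctan2(*(v)[1::-1])),3) for v in (a-d,b-c)])
print(ctrl.get_obs()['ee_pos'])
"
```

```text
0.132 c [ 0.5846 -0.211   0.132 ] [0.1699 0.1339 0.1685 0.1349] yaw -0.3885 -0.3768 [-0.383, -0.394]
0.136 c [ 0.5836 -0.2119  0.136 ] [0.173  0.133  0.1716 0.1344] yaw -0.3885 -0.3743 [-0.383, -0.394]
0.14 c [ 0.5826 -0.2129  0.14  ] [0.1761 0.1322 0.1747 0.1338] yaw -0.3885 -0.3718 [-0.383, -0.394]
[ 0.58221969 -0.21263221  0.14120929]
```

Request:
jog_arm --pt "-0.0013 -0.0012 0.01 0 0 0 -1" --pt "0 0 0.01 0 0 0 -1" --pt "0 0 0.008 0 0 0 -1" --pt "0 0 0.004 0 0 0 -1" --pt "0 0 0 0 0 0 -1"

```text
time_s: 11.45
ee_pos: [0.5798, -0.2131, 0.1067]
eef_rot: [-3.141, -0.0, 1.185]
force: [-0.9, 0.2, -2.7]
grip_width: 0.0198
grip_force: 45.0
```

Request:
jog_arm --pt "0 0 0.001 0 0 0 -1" --pt "0 0 0.001 0 0 0 -1" --pt "0 0 0.001 0 0 0 -1" --pt "0 0 0.001 0 0 0 -1" --pt "0 0 0.001 0 0 0 -1"

```text
time_s: 11.95
ee_pos: [0.5801, -0.2132, 0.1026]
eef_rot: [3.141, -0.0, 1.185]
force: [0.8, 0.8, -2.3]
grip_width: 0.0202
grip_force: 45.0
```

Request:
jog_arm --pt "0 0 0.001 0 0 0 -1" --pt "0 0 0.001 0 0 0 -1" --pt "0 0 0.001 0 0 0 -1" --pt "0 0 0 0 0 0 -1"

```text
time_s: 12.35
ee_pos: [0.58, -0.2132, 0.0994]
eef_rot: [3.141, -0.0, 1.185]
force: [0.3, 0.5, -3.0]
grip_width: 0.0196
grip_force: 45.0
```

Request:
jog_arm --pt "0 0.0005 0.0006 0 0 0 -1" --pt "0 0 0.0006 0 0 0 -1" --pt "0 0 0.0006 0 0 0 -1" --pt "0 0 0.0006 0 0 0 -1" --pt "0 0 0.0006 0 0 0 -1"

```text
time_s: 12.85
ee_pos: [0.5805, -0.2134, 0.0965]
eef_rot: [3.141, -0.0, 1.185]
force: [0.1, -0.3, -3.0]
grip_width: 0.0197
grip_force: 45.0
```

Request:
jog_arm --pt "0 0 0.0005 0 0 0 -1" --pt "0 0 0.0005 0 0 0 -1" --pt "0 0 0.0005 0 0 0 -1" --pt "0 0 0.0005 0 0 0 -1"

```text
time_s: 13.25
ee_pos: [0.5806, -0.2134, 0.0946]
eef_rot: [3.141, -0.0, 1.185]
force: [-0.1, -0.2, -3.6]
grip_width: 0.0198
grip_force: 45.0
```

Request:
jog_arm --pt "0 0 0.0005 0 0 0 -1" --pt "0 0 0.0005 0 0 0 -1" --pt "0 0 0.0005 0 0 0 -1" --pt "0 0 0 0 0 0 -1"

```text
time_s: 13.65
ee_pos: [0.5805, -0.2134, 0.093]
eef_rot: [3.141, -0.0, 1.185]
force: [0.0, -0.1, -2.6]
grip_width: 0.0196
grip_force: 45.0
```

Request:
jog_arm --pt "0 0 0.0005 0 0 0 -1" --pt "0 0 0.0005 0 0 0 -1" --pt "0 0 0 0 0 0 -1"

```text
time_s: 13.95
ee_pos: [0.5805, -0.2134, 0.092]
eef_rot: [3.141, -0.0, 1.185]
force: [0.1, -0.2, -2.8]
grip_width: 0.0196
grip_force: 45.0
```

Request:
jog_arm --pt "0 0 0.0005 0 0 0 -1" --pt "0 0 0.0005 0 0 0 -1" --pt "0 0 0 0 0 0 -1"

```text
time_s: 14.25
ee_pos: [0.5806, -0.2134, 0.0917]
eef_rot: [3.141, -0.0, 1.185]
force: [-2.6, 0.9, 5.2]
grip_width: 0.0199
grip_force: 45.0
```

Contact felt: Fz went from about −3 to +5 N at TCP z 0.092, which matches the measured pile height of 0.080. I'll hold for a moment, then release.

Request:
jog_arm --pt "0 0 -0.0002 0 0 0 -1" --pt "0 0 0 0 0 0 -1" --squeeze 10

```text
time_s: 14.45
ee_pos: [0.5807, -0.2134, 0.0917]
eef_rot: [3.141, -0.0, 1.185]
force: [-3.2, 1.4, 5.1]
grip_width: 0.02
grip_force: 10.0
```

Request:
jog_arm --pt "0 0 0 0 0 0 -0.5" --pt "0 0 0 0 0 0 -0.4" --pt "0 0 0 0 0 0 -0.2" --pt "0 0 0 0 0 0 0" --pt "0 0 0 0 0 0 0"

```text
time_s: 14.95
ee_pos: [0.5805, -0.2134, 0.0912]
eef_rot: [3.141, -0.0, 1.185]
force: [-0.2, -0.2, -0.1]
grip_width: 0.046
grip_force: 0.0
```

Request:
jog_arm --pt "0 0 0 0 0 0 0" --pt "0 0 -0.01 0 0 0 0" --pt "0 0 -0.02 0 0 0 0" --pt "0 0 -0.03 0 0 0 0" --pt "0 0 -0.03 0 0 0 0"

```text
time_s: 15.45
ee_pos: [0.5804, -0.2133, 0.183]
eef_rot: [3.141, -0.0, 1.185]
force: [0.1, -0.4, 0.5]
grip_width: 0.047
grip_force: 0.0
```

Request:
jog_arm --pt "0.03 0 -0.02 0 0 0 0" --pt "0.03 0 -0.02 0 0 0 0" --pt "0.03 0 -0.02 0 0 0 0" --pt "0.03 0 -0.02 0 0 0 0" --pt "0.03 0 0 0 0 0 0"

```text
time_s: 15.95
ee_pos: [0.6379, -0.0734, 0.2655]
eef_rot: [3.136, -0.002, 1.185]
force: [-0.4, -0.1, 0.5]
grip_width: 0.0467
grip_force: 0.0
```

Request:
jog_arm --pt "0.03 0 0 0 0 0 0" --pt "0.03 0 0 0 0 0 0" --pt "0.03 0 0 0 0 0 0" --pt "0.03 0 0 0 0 0 0" --pt "0.03 0 0 0 0 0 0"

```text
time_s: 16.45
ee_pos: [0.6936, 0.0657, 0.2624]
eef_rot: [3.141, -0.001, 1.185]
force: [-0.2, -0.0, 1.0]
grip_width: 0.0469
grip_force: 0.0
```

```bash
python3 -c "
from h import *
S=ctrl.camera('side')[:,:,::-1]; T=ctrl.camera('top')[:,:,::-1]
cv2.imwrite('pics/s3.png',S);cv2.imwrite('pics/t3.png',T)
o=np.zeros((440,800,3),np.uint8);o[:440,:400]=cv2.resize(S[240:405,290:440],(400,440),interpolation=2);o[:400,400:]=cv2.resize(T[140:300,350:510],(400,400),interpolation=2)
cv2.imwrite('pics/v3.png',o)"
```

```text
(no output)
```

View pics/v3.png

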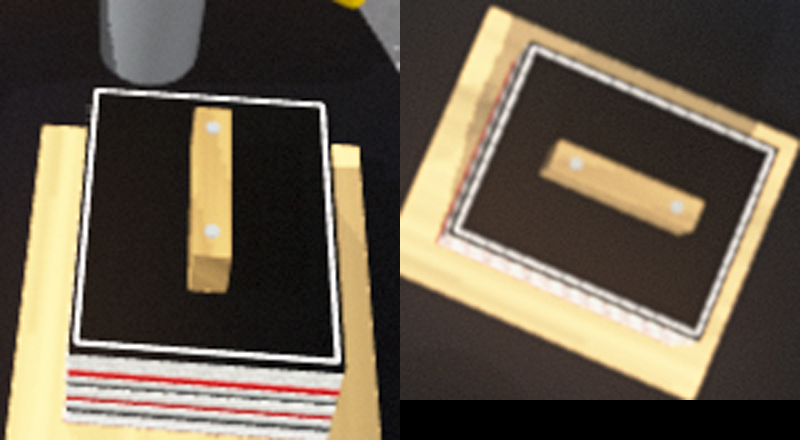

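The sign lies flat and square on the pile. I'll quantify the alignment from its border corners: right panel (532,45), (776,150), (696,337), (456,232); left panel (323,103), (340,361), (75,343), (95,91).

```bash
python3 -c "
from h import *
T,S=Cam('top'),Cam('side')
a=[(350+(x-400)/2.5,140+y/2.5) for x,y in((532,45),(776,150),(696,337),(456,232))]
b=[(290+x/2.667,240+y/2.667) for x,y in((323,103),(340,361),(75,343),(95,91))]
P=tri(T,S,a,b);px=P[0]+P[1]-P[2]-P[3];py=P[0]+P[3]-P[1]-P[2]
c=P.mean(0);e=c-np.array([.5812,-.2131,0]);u=np.array([np.cos(-.386),np.sin(-.386)])
print(P.round(4).tolist(),c.round(4),'yaw',np.arctan2(px[1],px[0]),np.arctan2(py[1],py[0])-np.pi/2,'off x,y',e[:2]@u,e[0]*-u[1]+e[1]*u[0])
for n,pts in((T,a),(S,b)): print(np.mean([n.plane(p,.0862) for p in pts],0).round(4))
for f in('0','3'):
    hsv=cv2.cvtColor(cv2.imread(f'pics/top{f}.png' if f=='0' else 'pics/t3.png'),cv2.COLOR_BGR2HSV)
    m=cv2.inRange(hsv,(105,120,60),(125,255,255));m[:,:250]=0;m[:,350:]=0;m[:200]=0;print('tape',cv2.boundingRect(m))
"
```

```text
[[0.6772, -0.1573, 0.086], [0.6114, -0.3195, 0.0886], [0.4878, -0.2681, 0.0856], [0.5524, -0.1091, 0.086]] [ 0.5822 -0.2135  0.0866] yaw -0.3812553184711238 -0.38571725533544865 off x,y 0.0010448441532034138 1.9805161430047787e-05
[ 0.582  -0.2136  0.0862]
[ 0.5826 -0.2134  0.0862]
tape (275, 267, 49, 48)
tape (315, 275, 9, 28)
```

```bash
python3 -c "
from station import ctrl
print(ctrl.hand_in())"
```

```text
the job is handed in; nothing more can be done
None
```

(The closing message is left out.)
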